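Release and raise a milled disc on the unloading stand

TASK

Unclamp the milled dental disc: turn both orange captive knobs on the ring anticlockwise as far as they go. Only then swing the red-handled cam lever clockwise to its highest lift point, over the red mark, so that the disc stands clear above the ring, and finish while still holding the lever there with the gripper, because it springs back if let go. Do not touch the disc itself, and leave the plaster cast, the black controller puck and the jar where they are.

Things in the scene. Friction and masses are not known exactly. Their poses are not given: they have to be found in the camera images.
- stand: Disc unloading stand, fixed, place and yaw vary: white base plate 235 x 250 x 12 mm (stand x from -155 to +80 mm, y from -125 to +125 mm) with an aluminium ring on posts, outer radius 78, inner radius 51.5 mm, its top 60 mm above the table. Origin on the table on the vertical axis of ring, disc and lever; its -x side (the lever's side) faces roughly the robot, +y is its left, z up.
- knob_left (a joint): Turning angle of the left captive clamp knob (the one on the stand's +y side). 0 = tongue points at the disc centre (clamped); grows anticlockwise seen from above; end stop 1.4 (open, tongue clear of the disc). Starts between 0 and 0.25. Friction about 0.04 N m, no spring: stays where it is left.
- left_grip (a point): Grip point of the left knob, on its vertical axis, 88.5 mm above the table, at stand x = 0, y = +66 mm. The orange grip is an upright bar 36 mm long, 11 mm thick and 32 mm tall (66.5 to 98.5 mm above the table); the point turns with it, its x axis along the bar's length, towards the tip of the steel tongue below the bar (61 to 66 mm above the table, 22 mm long).
- knob_right (a joint): Turning angle of the right captive clamp knob (the one on the stand's -y side). 0 = tongue points at the disc centre (clamped); grows anticlockwise seen from above; end stop 1.4 (open, tongue clear of the disc). Starts between 0 and 0.25. Friction about 0.04 N m, no spring: stays where it is left.
- right_grip (a point): Grip point of the right knob, on its vertical axis, 88.5 mm above the table, at stand x = 0, y = -66 mm. The orange grip is an upright bar 36 mm long, 11 mm thick and 32 mm tall (66.5 to 98.5 mm above the table); the point turns with it, its x axis along the bar's length, towards the tip of the steel tongue below the bar (61 to 66 mm above the table, 22 mm long).
- lever (a joint): Cam lever angle v about the stand's vertical axis, growing clockwise from above. The lever points at azimuth 4.189 - v rad in the stand's frame (from +x towards +y): at 0 front right, then across the front to the left. Starts at 0 to 0.25. The cam lifts the plate 14.7 mm per rad and is highest at its stop, v = 1.5. Spring 0.28 N m/rad towards 0, friction 0.1 N m: 3 to 5 N at the handle at v = 1.5.
- handle: Red upright round handle at the lever's outer end, a sleeve that spins easily on its own axis, 20 mm in diameter and 60 mm tall, 32 to 92 mm above the table, its axis 120 mm from the stand's axis. Origin at the centre of its lower end. The steel lever arm below it is 16 mm wide and lies 20 to 32 mm above the table.
- handle_grip (a point): Grip point on the handle's axis, 70 mm above the table.
- peak_mark (a point): Where handle_grip is when the lever is at its highest lift; right above the red mark line, 55 x 8 mm, painted radially on the base plate.
- disc: Cream milled disc, radius 49 mm, 14 mm thick, 0.1 to 0.25 kg, with small crowns drawn on its top; loose, lying on a ledge inside the ring. Origin at the centre of its underside, 45 mm above the table when down and 63 mm at the highest lift.
- lift: Dark steel lift plate, radius 43 mm, its top 4 mm below the disc when the lever is at 0, raised 22 mm in all by the cam. Its origin starts on the table on the stand's axis and rises with the lift.
- cast: Bystander: plaster dental cast, 60 x 64 x 25 mm, loose; origin at the centre of its underside.
- puck: Bystander: black controller puck, 74 mm in diameter, 50 mm tall, loose; origin at the centre of its underside.
- jar: Bystander: amber jar with black cap, 60 mm in diameter, 75 mm tall, loose; origin at the centre of its underside.
Things that resemble listed ones, but are neither listed nor needed, are in the scene too. There is more than one size of the disc; the job needs the largest.

How it is judged (in metres and radians):
On the way, in this order (a step that is already met when the one before it is completed fails the run):
1. both knobs turned open to their stops, the disc still down (value of joint each of knob_left, knob_right above 1.25 rad and value of joint lever below 0.6 rad), for 0.2 s.
2. the lever at its highest lift, the disc raised clear of the ring (value of joint lever above 1.4 rad and z of disc in the frame of stand above 0.061 m), for 0.3 s.
At the end, for the whole second after the job is handed in: Knobs within 0.15 rad of their open stops; lever at rest within 0.1 rad of its highest lift, fingers pressing its handle (over 0.5 N); disc level (0.06 rad), within 8 mm of the centre, carried by the lift plate, untouched by the robot, its underside over 61 mm above the table (all of step 2 and value of joint each of knob_left, knob_right above 1.25 rad and velocity of joint lever between -0.1 and 0.1 rad/s and contact force between the fingers and handle above 0.5 N and contact force between disc and lift above 0.4 N and horizontal distance between disc and stand below 0.008 m and angle between disc's own z axis and vertical below 0.06 rad and contact force between each of the arm, the fingers and disc below 0.1 N); the arm keeps its last pose, push and grip.
It fails at once if the disc is touched by the robot (contact force between any of the fingers, the arm and disc above 1 N).
It fails at once if the cast is moved from its place (distance of cast from where it was at the start of the episode above 0.02 m).
It fails at once if the puck is moved from its place (distance of puck from where it was at the start of the episode above 0.02 m).
It fails at once if the jar is moved from its place (distance of jar from where it was at the start of the episode above 0.02 m).
It also fails if it takes over 58 s, if anything falls off the work surface, if the arm or the gripper's body presses on something with over 40 N, if the wrist force passes 120 N, or if a joint passes its speed limit or range.

ROBOT

A 6-joint arm with a two-finger parallel gripper is mounted at the origin on the work surface. World frame = base frame: x ahead of the robot, y to its left, z up, the work surface at z = 0. Lengths are in mm, angles in rad, forces in N, time in s.
With the tool pointing down it reaches from about 275 to 775 mm from the base axis. Payload 14.6 kg.
Tool frame: the origin (TCP) lies at the very end of the fingers, on their centre line; the grasp point (between the pads) lies 19 mm behind it; z points along the fingers, y is the line along which they close (so a half turn about z gives the same grasp; the last joint's range is limited). The gripper opens to 85 mm and grips with 20 to 120 N. Pads are 22 mm wide; open, the fingers measure 114 mm over their backs; the gripper's body (76 mm by 85 mm) begins 54 mm behind the grasp point. The pads swing forward as they close: fully open they stand 13 mm farther back than shut.
Start: joints at [-1.44, 0.263, -0.048, 1.259, 0, 1.415], TCP at [148.004, -503.709, 205.178] pointing down, gripper open.
Joint ranges: [-2.65, 2.65], [-0.89, 1.7], [-1.18, 1.37], [-2.13, 2.11], [-1.35, 1.29], [-3.14, 3.14]. Speed limits (rad/s): [1.89, 1.89, 2.57, 2.79, 3.14, 3.14].

INTERFACE

Orientations are given as a rotation vector (axis times angle).
In Python, from station import manip, grab_frame, camera_info gives the robot as it stands.
- The arm moves only by the tool play_rows, never from a script. Its argument "deltas" is a list of rows, each an object of numbers: "fingers": the finger opening in mm, from 0 to 85.4; "dx", "dy", "dz": the shift along the tool's x, y, z in mm; "wx", "wy", "wz": the turn, a rotation vector about the tool's x, y, z in degrees. A call has 1 to 20 rows; each row is the pose to reach, as a shift and turn from the pose commanded when the call began, along the tool's axes at that moment; what a row does not reach only later rows make up. A row lasts 1/12 s, in which the tool goes at most 41.7 mm and 7.16 degrees, less where a joint would pass 70% of its speed; a pose out of reach is approached as far as the arm can. A call with a gripper value outside its range is refused whole. The fingers move at their own pace and stop on an object; the grip force is fixed at half the most. Time passes only in rows, so rows that repeat a pose let the fingers close. It gives the time, the measured TCP pose, the force, the opening and the grip force at its end, in the units of the state.
- manip.get_state(): the state, without advancing time (a new reading comes with each control period).
- grab_frame(name): name is "scene" or "top" or "wrist"; returns the picture (400x640x3 uint8, red, green, blue); there is no depth.
- camera_info(name): a dict with "fx", "fy", "cx", "cy" (pixels), "world_from_camera" (4x4, takes a point from camera to world coordinates). Camera axes: x right, y down, z forward; pixel columns grow to the right and rows downward; lengths in mm; the calibration is good to about 2 mm. A picture is of the moment at which its call begins: read the wrist's pose just before it. camera_info takes no time and is no camera call; for the wrist camera it gives the pose at the moment of the call.
- manip.close_job(): hands the job in; it is judged then, once.
The state is a dict: "time": time; "qpos": joint angles; "qd": joint speeds; "joint_torque": joint torques, N m; "ee_pos": TCP position; "tool_rot": TCP orientation; "wrist_force": force on the tool from outside, world axes, zero at the start; "wrist_torque": the same for the moment, N m; "width": finger opening in mm; "grasp_force": force on a finger pad.
Only numpy, scipy, OpenCV 4.12 (cv2) and the standard library are available. Lean on these libraries where they do the work, as an engineer would, in place of code of your own. Each camera call takes 0.05 s, during which the arm holds its last target. There are 200 camera calls.

## Working session

There is one attempt and no reset: what is moved stays moved. The work goes in short steps, Python scripts to look and compute and a tool call to move; the robot and the scene stay as the last step left them, time stands still between calls to the robot, and variables do not carry over. Pictures are saved under pics/ and viewed, at most 10 in all, crops included, and the job is handed in when it is done.

Besides the shell and the picture viewer there is one more tool, called after "Request:" as name(argument=value, ...), one argument or row to a line, values as JSON. play_rows: Moves the arm, as the interface text tells. Its arguments: {"type":"object","properties":{"deltas":{"type":"array"}},"required":["deltas"]}

```bash
mkdir -p pics
python3 - <<'E'
from station import manip, grab_frame, camera_info
import cv2,numpy as np
np.set_printoptions(precision=4,suppress=True)
for n in ["top","scene"]:
    f=grab_frame(n); cv2.imwrite(f"pics/{n}0.png",cv2.cvtColor(f,cv2.COLOR_RGB2BGR))
    c=camera_info(n); print(n,c["fx"],c["fy"],c["cx"],c["cy"]);print(c["world_from_camera"])
print(manip.get_state())
E
```

```text
top 410.547326714711 410.547326714711 315.7000130878446 202.5465669433359
[[   0.0218   -0.9864    0.1627  433.7443]
 [  -0.9997   -0.0228   -0.0044  -13.0094]
 [   0.0081   -0.1625   -0.9867 1272.1077]
 [   0.        0.        0.        1.    ]]
scene 402.01493185487396 402.01493185487396 319.43178764441757 197.83943310995633
[[  -0.4298    0.4612   -0.7762 1513.1063]
 [   0.9029    0.2216   -0.3683  423.2654]
 [   0.0021   -0.8592   -0.5117  698.6429]
 [   0.        0.        0.        1.    ]]
{'time': 0.1, 'qpos': array([-1.4403,  0.2635, -0.0489,  1.2594, -0.    ,  1.4155]), 'qd': array([ 0.0004, -0.002 ,  0.0025, -0.0019,  0.0005, -0.0008]), 'joint_torque': array([  0.0049, -63.8573,  38.5063,   0.0098,  -0.0001,   0.    ]), 'ee_pos': array([ 147.9754, -503.4321,  204.7835]), 'tool_rot': array([-3.1087, -0.4473, -0.    ]), 'wrist_force': array([-0.8285, -0.5152, -0.6144]), 'wrist_torque': array([ 0.0489,  0.0069, -0.0035]), 'grasp_force': 0.0, 'width': 85.47499984962735}
```

View pics/top0.png

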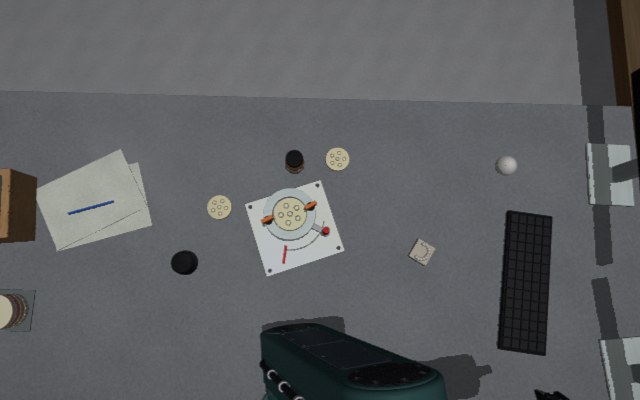

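View pics/scene0.png

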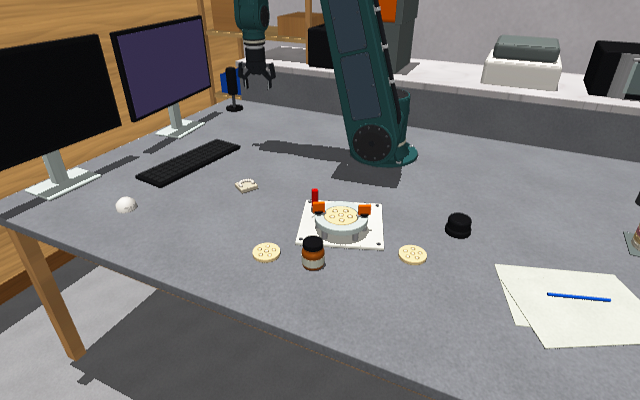

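The top view shows the stand at about (292,222), with knobs at (267,219) and (311,205), the handle at (326,231) and the red mark at (285,254). The jar is at (294,160), the puck at (184,263) and the cast at (421,251).

Disc candidates are (290,214), (219,207) and (338,159). The one inside the ring between the orange knobs, at (290,214), fits the description; the other two lie loose on the table. I'll confirm that in a crop and measure.

```bash
cat > h.py <<'E'
import cv2,numpy as np
from station import manip, grab_frame, camera_info
np.set_printoptions(precision=3,suppress=True)
def ray(c,p):
    T=np.array(c["world_from_camera"]); d=T[:3,:3]@np.array([(p[0]-c["cx"])/c["fx"],(p[1]-c["cy"])/c["fy"],1]); return T[:3,3],d/np.linalg.norm(d)
def plane(c,p,z):
    o,d=ray(c,p); return o+d*(z-o[2])/d[2]
def tri(rs):
    A=sum(np.eye(3)-np.outer(d,d) for o,d in rs); b=sum((np.eye(3)-np.outer(d,d))@o for o,d in rs)
    return np.linalg.solve(A,b)
def blobs(f,lo,hi,amin=15):
    h=cv2.cvtColor(f,cv2.COLOR_RGB2HSV); m=cv2.inRange(h,lo,hi)
    n,_,s,c=cv2.connectedComponentsWithStats(m); return m,[(c[i],s[i]) for i in range(1,n) if s[i][4]>=amin]
OR=((6,180,90),(14,255,255)); RED=((0,180,80),(4,255,255))
def save(n,f): cv2.imwrite("pics/"+n,cv2.cvtColor(f,cv2.COLOR_RGB2BGR))
E
python3 - <<'E'
from h import *
t=cv2.cvtColor(cv2.imread("pics/top0.png"),cv2.COLOR_BGR2RGB); s=cv2.cvtColor(cv2.imread("pics/scene0.png"),cv2.COLOR_BGR2RGB)
for n,f in (("top",t),("scene",s)):
    for k,r in (("or",OR),("red",RED)):
        for c,st in blobs(f,*r)[1]: print(n,k,c,st)
ct=camera_info("top")
# base plate: white contour
h=cv2.cvtColor(t,cv2.COLOR_RGB2HSV); m=cv2.inRange(h,(0,0,195),(179,25,255)); m[:, :240]=0; m[:,350:]=0; m[:170]=0;m[290:]=0
c=max(cv2.findContours(m,0,2)[0],key=cv2.contourArea); r=cv2.minAreaRect(c); print(r,[plane(ct,p,12)[:2] for p in cv2.boxPoints(r)])
save("crop1.png",np.hstack([cv2.resize(t[140:290,230:360],None,fx=3,fy=3,interpolation=2),cv2.resize(s[170:283,280:400],(390,450),interpolation=2)]))
for n,p in(("jar",(294,160)),("puck",(184,263)),("cast",(421,251))): print(n,plane(ct,p,40))
E
```

```text
top or [310.114 204.943] [306 202  10   7  35]
top or [266.921 218.868] [262 216  11   7  38]
top red [325.583 230.208] [323 228   6   6  24]
scene or [387.795   9.685] [378   0  19  22 337]
scene or [317.983 206.397] [312 201  13  12 116]
scene or [363.991 209.376] [358 205  13  10 109]
scene or [312.13  254.385] [302 248  22  12 161]
scene red [314.431 194.514] [312 189   6  13  72]
((272.0000305175781, 261.0000305175781), (11.31370735168457, 7.0710673332214355), 45.0) [array([462.647, 130.026]), array([478.055, 115.449]), array([454.497,  90.235]), array([439.183, 104.82 ])]
jar [768.685  51.497  40.   ]
puck [446.433 367.542  40.   ]
cast [ 497.387 -336.47    40.   ]
```

View pics/crop1.png

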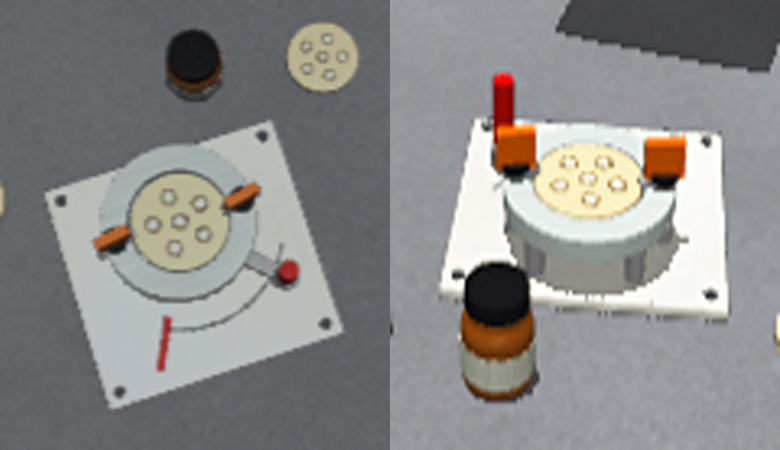

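The crop confirms it: the biggest cream disc sits in the ring between the orange bars, with the lever at front right and the red mark front left. Next I triangulate and work out a viewing move.

```bash
cat >> h.py <<'E'
from scipy.spatial.transform import Rotation as R
def go(x,y,z,yaw,st=None):
    """delta to pose: tool down, tool y axis at azimuth yaw (deg); returns tool-frame dx,dy,dz and wz"""
    st=st or manip.get_state(); R0=R.from_rotvec(st["tool_rot"])
    d=R0.inv().apply(np.array([x,y,z])-st["ee_pos"])
    ya=np.radians(yaw); Y=np.array([np.cos(ya),np.sin(ya),0]); Z=np.array([0,0,-1.]); X=np.cross(Y,Z)
    w=(R0.inv()*R.from_matrix(np.c_[X,Y,Z])).as_rotvec(degrees=True); return d,w
E
python3 - <<'E'
from h import *
ct,cs=camera_info("top"),camera_info("scene")
pr={"L":((266.9,218.9),(364,209.4)),"R":((310.1,204.9),(318,206.4))}
P={k:tri([ray(ct,a),ray(cs,b)]) for k,(a,b) in pr.items()}; print(P)
for k in pr: print(plane(ct,pr[k][0],95))
print("handle top",plane(ct,(325.6,230.2),92))
A,B=[plane(ct,pr[k][0],92)[:2] for k in "LR"]; o=(A+B)/2; v=A-B; print(o,np.linalg.norm(v),"y azim",np.degrees(np.arctan2(v[1],v[0])))
st=manip.get_state(); Rm=R.from_rotvec(st["tool_rot"]).as_matrix(); print(Rm)
w=camera_info("wrist"); T=np.array(w["world_from_camera"]); print(Rm.T@T[:3,:3], Rm.T@(T[:3,3]-st["ee_pos"]),w["fx"])
for yaw in (0,90,180,-90): print(yaw,go(o[0],o[1],300,yaw))
E
```

```text
{'L': array([578.75 , 122.31 ,  80.857]), 'R': array([622.901,  -2.74 ,  81.977])}
[576.778 121.403  95.   ]
[620.525  -2.168  95.   ]
handle top [548.228 -48.568  92.   ]
[599.072  59.803] 131.4212329727996 y azim 109.49508776466769
[[ 0.959  0.282 -0.   ]
 [ 0.282 -0.959  0.001]
 [ 0.    -0.001 -1.   ]]
[[-0.    -0.953 -0.304]
 [ 1.    -0.    -0.   ]
 [ 0.    -0.304  0.953]] [  77.672   -0.866 -168.867] 301.8127790328098
0 (array([ 591.605, -413.295,  -94.753]), array([ -0.04 ,  -0.041, -73.624]))
90 (array([ 591.605, -413.295,  -94.753]), array([   0.001,   -0.077, -163.624]))
180 (array([ 591.605, -413.295,  -94.753]), array([ -0.044,   0.043, 106.376]))
-90 (array([ 591.605, -413.295,  -94.753]), array([-0.053, -0.001, 16.376]))
```

Run:
```python
from h import *
print(go(584,100,300,20))
```

```text
(array([ 588.477, -456.111,  -94.714]), array([ -0.034,  -0.049, -93.624]))
```

Request:
play_rows(
  deltas=[
    {"fingers": 40,"dx": 588,"dy": -456,"dz": -95,"wz": -93.6},
    {"fingers": 40,"dx": 588,"dy": -456,"dz": -95,"wz": -93.6},
    {"fingers": 40,"dx": 588,"dy": -456,"dz": -95,"wz": -93.6},
    {"fingers": 40,"dx": 588,"dy": -456,"dz": -95,"wz": -93.6},
    {"fingers": 40,"dx": 588,"dy": -456,"dz": -95,"wz": -93.6},
    {"fingers": 40,"dx": 588,"dy": -456,"dz": -95,"wz": -93.6},
    {"fingers": 40,"dx": 588,"dy": -456,"dz": -95,"wz": -93.6},
    {"fingers": 40,"dx": 588,"dy": -456,"dz": -95,"wz": -93.6},
    {"fingers": 40,"dx": 588,"dy": -456,"dz": -95,"wz": -93.6},
    {"fingers": 40,"dx": 588,"dy": -456,"dz": -95,"wz": -93.6},
    {"fingers": 40,"dx": 588,"dy": -456,"dz": -95,"wz": -93.6},
    {"fingers": 40,"dx": 588,"dy": -456,"dz": -95,"wz": -93.6},
    {"fingers": 40,"dx": 588,"dy": -456,"dz": -95,"wz": -93.6},
    {"fingers": 40,"dx": 588,"dy": -456,"dz": -95,"wz": -93.6},
    {"fingers": 40,"dx": 588,"dy": -456,"dz": -95,"wz": -93.6},
    {"fingers": 40,"dx": 588,"dy": -456,"dz": -95,"wz": -93.6},
    {"fingers": 40,"dx": 588,"dy": -456,"dz": -95,"wz": -93.6},
    {"fingers": 40,"dx": 588,"dy": -456,"dz": -95,"wz": -93.6},
    {"fingers": 40,"dx": 588,"dy": -456,"dz": -95,"wz": -93.6},
    {"fingers": 40,"dx": 588,"dy": -456,"dz": -95,"wz": -93.6},
  ],
)

```text
invalid input at $.deltas[0]: expected keys fingers, dx, dy, dz, wx, wy, wz
```

Request:
play_rows(
  deltas=[
    {"fingers": 40,"dx": 588,"dy": -456,"dz": -95,"wx": 0,"wy": 0,"wz": -93.6},
    {"fingers": 40,"dx": 588,"dy": -456,"dz": -95,"wx": 0,"wy": 0,"wz": -93.6},
    {"fingers": 40,"dx": 588,"dy": -456,"dz": -95,"wx": 0,"wy": 0,"wz": -93.6},
    {"fingers": 40,"dx": 588,"dy": -456,"dz": -95,"wx": 0,"wy": 0,"wz": -93.6},
    {"fingers": 40,"dx": 588,"dy": -456,"dz": -95,"wx": 0,"wy": 0,"wz": -93.6},
    {"fingers": 40,"dx": 588,"dy": -456,"dz": -95,"wx": 0,"wy": 0,"wz": -93.6},
    {"fingers": 40,"dx": 588,"dy": -456,"dz": -95,"wx": 0,"wy": 0,"wz": -93.6},
    {"fingers": 40,"dx": 588,"dy": -456,"dz": -95,"wx": 0,"wy": 0,"wz": -93.6},
    {"fingers": 40,"dx": 588,"dy": -456,"dz": -95,"wx": 0,"wy": 0,"wz": -93.6},
    {"fingers": 40,"dx": 588,"dy": -456,"dz": -95,"wx": 0,"wy": 0,"wz": -93.6},
    {"fingers": 40,"dx": 588,"dy": -456,"dz": -95,"wx": 0,"wy": 0,"wz": -93.6},
    {"fingers": 40,"dx": 588,"dy": -456,"dz": -95,"wx": 0,"wy": 0,"wz": -93.6},
    {"fingers": 40,"dx": 588,"dy": -456,"dz": -95,"wx": 0,"wy": 0,"wz": -93.6},
    {"fingers": 40,"dx": 588,"dy": -456,"dz": -95,"wx": 0,"wy": 0,"wz": -93.6},
    {"fingers": 40,"dx": 588,"dy": -456,"dz": -95,"wx": 0,"wy": 0,"wz": -93.6},
    {"fingers": 40,"dx": 588,"dy": -456,"dz": -95,"wx": 0,"wy": 0,"wz": -93.6},
    {"fingers": 40,"dx": 588,"dy": -456,"dz": -95,"wx": 0,"wy": 0,"wz": -93.6},
    {"fingers": 40,"dx": 588,"dy": -456,"dz": -95,"wx": 0,"wy": 0,"wz": -93.6},
    {"fingers": 40,"dx": 588,"dy": -456,"dz": -95,"wx": 0,"wy": 0,"wz": -93.6},
    {"fingers": 40,"dx": 588,"dy": -456,"dz": -95,"wx": 0,"wy": 0,"wz": -93.6},
  ],
)

```text
time: 1.77
ee_pos: [584.3, 101.2, 299.0]
tool_rot: [-1.798, -2.575, 0.001]
wrist_force: [-0.5, 0.4, -1.0]
width: 40.2
grasp_force: 0.0
```

Run:
```python
from h import *
st=manip.get_state(); ci=camera_info("wrist"); f=grab_frame("wrist"); save("w1.png",f)
import pickle; pickle.dump((st,ci,f),open("w1.pkl","wb"))
print(st["ee_pos"],st["tool_rot"],st["qd"])
for k,r in (("or",OR),("red",RED)):
    for c,s in blobs(f,*r)[1]: print(k,c,s)
```

```text
[584.324 101.204 299.046] [-1.798 -2.575  0.001] [-0.043 -0.041 -0.05  -0.009 -0.005 -0.018]
or [321.846 143.282] [318 137   8  15  78]
or [321.254 247.746] [316 237  11  23 169]
red [250.442 150.736] [234 142  34  18 129]
```

View pics/w1.png

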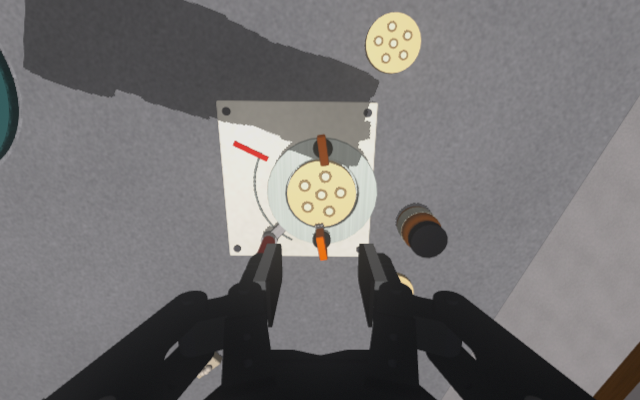

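Wrist view: left knob at (323,150) in shadow, right knob at (321,248), handle at (268,243) beside the finger, red mark at (250,151), disc at (321,193). I'll take a second place for parallax, with the handle clear of the fingers.

Request:
play_rows(
  deltas=[
    {"fingers": 40,"dx": -70,"dy": 0,"dz": 0,"wx": 0,"wy": 0,"wz": 0},
    {"fingers": 40,"dx": -70,"dy": 0,"dz": 0,"wx": 0,"wy": 0,"wz": 0},
    {"fingers": 40,"dx": -70,"dy": 0,"dz": 0,"wx": 0,"wy": 0,"wz": 0},
    {"fingers": 40,"dx": -70,"dy": 0,"dz": 0,"wx": 0,"wy": 0,"wz": 0},
    {"fingers": 40,"dx": -70,"dy": 0,"dz": 0,"wx": 0,"wy": 0,"wz": 0},
    {"fingers": 40,"dx": -70,"dy": 0,"dz": 0,"wx": 0,"wy": 0,"wz": 0},
  ],
)

```text
time: 2.32
ee_pos: [606.9, 33.9, 300.5]
tool_rot: [1.803, 2.573, 0.0]
wrist_force: [0.3, -0.8, 0.5]
width: 40.0
grasp_force: 0.0
```

Run:
```python
from h import *
import pickle
st=manip.get_state(); ci=camera_info("wrist"); f=grab_frame("wrist")
pickle.dump((st,ci,f),open("w2.pkl","wb")); print(st["ee_pos"])
h=[]
for n in ("w1","w2"):
    s,c,f=pickle.load(open(n+".pkl","rb"))
    print(n)
    for k,lo,hi in (("or",(5,190,60),(15,255,255)),("red",(0,190,50),(3,255,255)),("cream",(18,40,120),(32,140,255))):
        m,b=blobs(f,lo,hi,25)
        cs=cv2.findContours(m,0,2)[0]
        for ct in cs:
            if cv2.contourArea(ct)<25: continue
            if k=="cream": print(k,cv2.fitEllipse(ct))
            else: print(k,cv2.minAreaRect(ct))
    h.append(f)
save("w2c.png",np.hstack([cv2.resize(h[0][90:270,200:390],None,fx=2.1,fy=2.1,interpolation=2),cv2.resize(h[1][60:240,200:390],None,fx=2.1,fy=2.1,interpolation=2)]))
```

```text
[606.87   33.863 300.548]
w1
or ((321.1075439453125, 248.07357788085938), (22.9132080078125, 7.432971000671387), 79.3803482055664)
red ((250.30001831054688, 150.90000915527344), (35.329872131347656, 3.130495071411133), 26.56505012512207)
cream ((213.13272094726562, 361.9662170410156), (8.397192001342773, 10.76479434967041), 87.52145385742188)
cream ((406.23358154296875, 283.0777893066406), (6.112928867340088, 22.67161750793457), 139.50234985351562)
cream ((321.0042419433594, 193.3514862060547), (64.69483947753906, 69.35044860839844), 95.22865295410156)
cream ((392.9838562011719, 42.2896842956543), (54.11922836303711, 61.796871185302734), 17.060256958007812)
w2
or ((322.9038391113281, 197.5192413330078), (25.298980712890625, 7.8446455001831055), 78.69007110595703)
or ((324.27947998046875, 89.09607696533203), (30.529817581176758, 7.401167392730713), 82.40535736083984)
red ((260.5, 211.0), (10.0, 11.0), 90.0)
cream ((399.5487976074219, 253.7384033203125), (34.20838165283203, 42.6748161315918), 131.05433654785156)
cream ((322.4072265625, 142.4768829345703), (71.46934509277344, 72.16191864013672), 84.74986267089844)
cream ((395.9889831542969, 6.033425807952881), (16.089191436767578, 47.67002487182617), 88.5621566772461)
```

View pics/w2c.png

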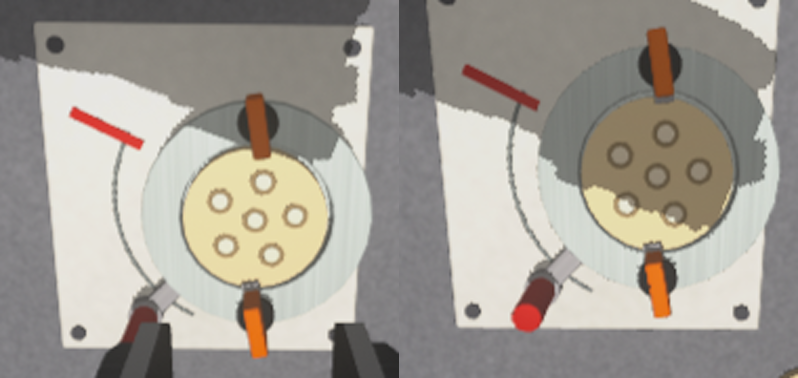

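Run:
```python
from h import *
import pickle
W=[pickle.load(open(n+".pkl","rb")) for n in("w1","w2")]; c1,c2=W[0][1],W[1][1]
ct,cs=camera_info("top"),camera_info("scene")
# height checks: disc centre, right bar top, handle top (top cam + wrist)
print("disc tri",tri([ray(c1,(321,193.35)),ray(c2,(322.4,142.5))]),plane(c1,(321,193.35),59),plane(c2,(322.4,142.5),59))
print("Rbar tri",tri([ray(c1,(321.1,248.07)),ray(c2,(322.9,197.5))]))
print("handle tri",tri([ray(ct,(325.6,230.2)),ray(c2,(260.5,211))]),plane(c2,(260.5,211),92))
print("mark tri",tri([ray(c1,(250.3,150.9)),ray(ct,(285,254))]), "z12",plane(c1,(250.3,150.9),12))
def ends(c,rect,z):
    b=cv2.boxPoints(rect); e=[(b[i]+b[(i+1)%4])/2 for i in range(4)]
    L=[np.linalg.norm(b[i]-b[(i+1)%4]) for i in range(4)]; i=int(np.argmin(L))
    p,q=plane(c,e[i],z)[:2],plane(c,e[(i+2)%4],z)[:2]; d=p-q
    return (p+q)/2,np.linalg.norm(d),np.degrees(np.arctan2(d[1],d[0]))%180
print("R w1",ends(c1,((321.1,248.07),(22.9,7.43),79.38),98.5)); print("R w2",ends(c2,((322.9,197.5),(25.3,7.84),78.69),98.5))
print("L w2",ends(c2,((324.28,89.1),(30.5,7.4),82.4),98.5))
# Left in w1 & bar in looser mask
f=W[0][2]; m,_=blobs(f,(4,120,50),(16,255,255),20)
for q in cv2.findContours(m,0,2)[0]:
    if cv2.contourArea(q)>25: r=cv2.minAreaRect(q); print(r,ends(c1,r,98.5))
print([ (cc["world_from_camera"][0][3],cc["world_from_camera"][1][3],cc["world_from_camera"][2][3]) for cc in(c1,c2)])
```

```text
disc tri [600.543  60.97   58.643] [600.36   61.022  59.   ] [600.67   61.058  59.   ]
Rbar tri [622.97    0.244  99.978]
handle tri [550.507 -49.497  86.256] [552.609 -47.954  92.   ]
mark tri [480.765  72.011   3.625] z12 [482.058  73.931  12.   ]
R w1 (array([623.118,  -0.715]), np.float64(34.25701739533102), np.float64(119.79793229545467))
R w2 (array([623.48 ,  -0.307]), np.float64(34.12308193537434), np.float64(120.9186476603057))
L w2 (array([579.809, 123.503]), np.float64(33.21089432385169), np.float64(118.272145713917))
((625.3084106445312, 377.6371765136719), (24.53444480895996, 70.51748657226562), 40.36453628540039) (array([1152.934,  -49.796]), np.float64(116.6230287348804), np.float64(90.9005220310833))
((320.7920227050781, 244.35598754882812), (31.573284149169922, 8.9442720413208), 79.69515228271484) (array([620.905,   4.185]), np.float64(46.86088731461184), np.float64(119.53222543069424))
((417.5838623046875, 225.69125366210938), (21.791568756103516, 37.684669494628906), 55.00798034667969) (array([731.278,  73.866]), np.float64(48.7653228185873), np.float64(59.38422583399876))
((322.4100036621094, 149.8699951171875), (30.405593872070312, 8.7681245803833), 81.8698959350586) (array([578.828, 124.403]), np.float64(37.079393017627986), np.float64(118.40624581333594))
[(np.float64(557.2138261938721), np.float64(175.16523549393136), np.float64(467.96649937784025)), (np.float64(579.7070323747304), np.float64(107.89078191908308), np.float64(469.4191055582269))]
```

Run:
```python
from h import *
print(go(622.9,-.9,150,30.3)); print(go(622.9,-.9,71,30.3))
```

```text
(array([-38.356,   2.973, 150.545]), array([  0.015,   0.003, -10.309]))
(array([-38.354,   2.952, 229.545]), array([  0.015,   0.003, -10.309]))
```

Request:
play_rows(
  deltas=[
    {"fingers": 40,"dx": -38.4,"dy": 3,"dz": 40,"wx": 0,"wy": 0,"wz": -6},
    {"fingers": 40,"dx": -38.4,"dy": 3,"dz": 80,"wx": 0,"wy": 0,"wz": -10.3},
    {"fingers": 40,"dx": -38.4,"dy": 3,"dz": 120,"wx": 0,"wy": 0,"wz": -10.3},
    {"fingers": 40,"dx": -38.4,"dy": 3,"dz": 150,"wx": 0,"wy": 0,"wz": -10.3},
    {"fingers": 40,"dx": -38.4,"dy": 3,"dz": 175,"wx": 0,"wy": 0,"wz": -10.3},
    {"fingers": 40,"dx": -38.4,"dy": 3,"dz": 195,"wx": 0,"wy": 0,"wz": -10.3},
    {"fingers": 40,"dx": -38.4,"dy": 3,"dz": 210,"wx": 0,"wy": 0,"wz": -10.3},
    {"fingers": 40,"dx": -38.4,"dy": 3,"dz": 220,"wx": 0,"wy": 0,"wz": -10.3},
    {"fingers": 40,"dx": -38.4,"dy": 3,"dz": 229,"wx": 0,"wy": 0,"wz": -10.3},
    {"fingers": 40,"dx": -38.4,"dy": 3,"dz": 229,"wx": 0,"wy": 0,"wz": -10.3},
    {"fingers": 5,"dx": -38.4,"dy": 3,"dz": 229,"wx": 0,"wy": 0,"wz": -10.3},
    {"fingers": 5,"dx": -38.4,"dy": 3,"dz": 229,"wx": 0,"wy": 0,"wz": -10.3},
    {"fingers": 5,"dx": -38.4,"dy": 3,"dz": 229,"wx": 0,"wy": 0,"wz": -10.3},
    {"fingers": 5,"dx": -38.4,"dy": 3,"dz": 229,"wx": 0,"wy": 0,"wz": -10.3},
    {"fingers": 5,"dx": -38.4,"dy": 3,"dz": 229,"wx": 0,"wy": 0,"wz": -10.3},
    {"fingers": 5,"dx": -38.4,"dy": 3,"dz": 229,"wx": 0,"wy": 0,"wz": -10.3},
  ],
)

```text
time: 3.7
ee_pos: [624.4, -1.4, 72.6]
tool_rot: [1.563, 2.723, 0.002]
wrist_force: [-0.4, 0.5, 6.7]
width: 5.2
grasp_force: 3.0
```

Run:
```python
from h import *
s=manip.get_state(); print(s["ee_pos"],s["width"],s["grasp_force"],s["wrist_force"])
f=grab_frame("wrist"); t=grab_frame("scene"); save("g1.png",np.hstack([f[:,160:480],cv2.resize(t[140:265,290:390],(320,400))]))
```

```text
[624.38   -1.356  72.587] 5.18324899979283 2.981245525279519 [-0.404  0.508  6.696]
```

View pics/g1.png

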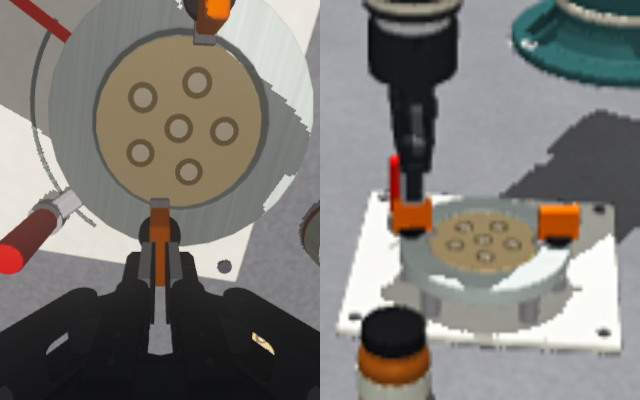

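The fingers stand either side of the right bar, at about (160,250) in the left half. The force is still low because the 5 mm target stopped them short, so I'll close fully.

Request:
play_rows(
  deltas=[
    {"fingers": 0,"dx": 0,"dy": 0,"dz": 0,"wx": 0,"wy": 0,"wz": 0},
    {"fingers": 0,"dx": 0,"dy": 0,"dz": 0,"wx": 0,"wy": 0,"wz": 0},
    {"fingers": 0,"dx": 0,"dy": 0,"dz": 0,"wx": 0,"wy": 0,"wz": 0},
  ],
)

```text
time: 4.05
ee_pos: [624.1, -1.4, 72.4]
tool_rot: [1.563, 2.723, 0.001]
wrist_force: [-0.7, -0.2, 7.5]
width: -0.1
grasp_force: 3.9
```

Run:
```python
from h import *
f=grab_frame("wrist"); s=grab_frame("scene")
save("g2.png",np.hstack([cv2.resize(f[180:380,240:400],(480,600),interpolation=2),cv2.resize(s[165:225,300:330],(300,600),interpolation=2)]))
s=manip.get_state(); print(s["wrist_torque"],s["grasp_force"],s["width"],s["ee_pos"])
```

```text
[-0.032  0.266  0.051] 3.8550090418357286 0.45450075896386416 [624.129  -1.462  72.398]
```

View pics/g2.png

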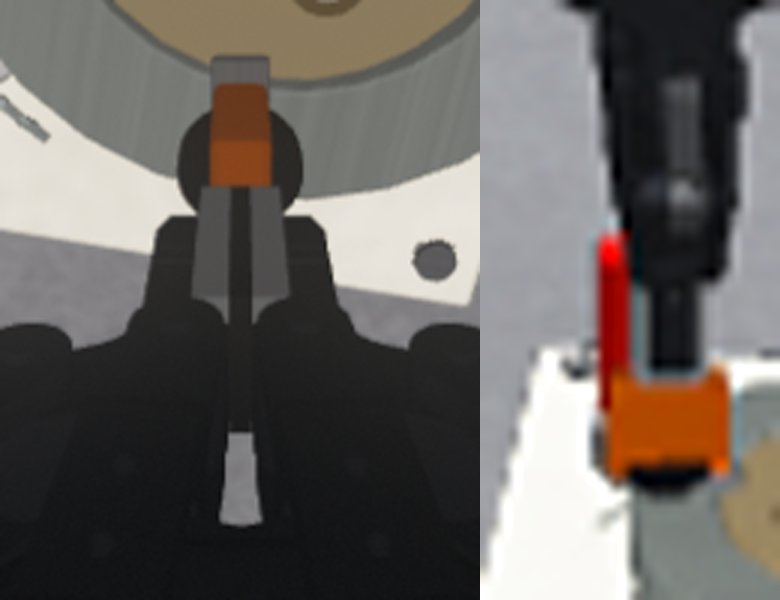

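Run:
```python
from h import *
cs=camera_info("scene"); o,d=ray(cs,(319.5,202.5))
# point on ray closest to vertical line through TCP
p=np.array([624.1,-1.4]); t=((p-o[:2])@d[:2])/(d[:2]@d[:2]); print(o+t*d)
T=np.linalg.inv(cs["world_from_camera"])
def px(P):
    q=T@np.r_[P,1]; return cs["fx"]*q[0]/q[2]+cs["cx"],cs["fy"]*q[1]/q[2]+cs["cy"]
for z in (66,72,98,100): print(z,px([624.1,-1.4,z]))
f=grab_frame("scene"); print(cv2.cvtColor(f,cv2.COLOR_RGB2GRAY)[180:216,314:326:1])
```

```text
[622.875   1.184  96.287]
66 (np.float64(318.4941495145832), np.float64(211.37525224986922))
72 (np.float64(318.4961257276096), np.float64(209.635229641374))
98 (np.float64(318.50481084718047), np.float64(201.98812671825496))
100 (np.float64(318.5054872366403), np.float64(201.392577080356))
[[ 24  20  20  19  33  65  61  61  26  15  25  64]
 [ 25  22  20  19  31  63  61  62  36  13  24  63]
 [ 22  25  27  32  40  54  54  55  38  20  23  63]
 [ 22  21  44  52  54  95 109  53  45  23  23  63]
 [ 22  29  46  50  53 117 120  95  61  29  27  50]
 [ 19  26  31  35  36  82  79  77  55  25  24  49]
 [ 12  21  23  22  23  51  49  49  41  18  26 113]
 [ 10  19  21  20  25  47  47  46  27  16  27 130]
 [ 41  19  22  21  22  33  30  34  21  16  31 159]
 [ 55  16  20  21  20  20  19  21  21  18  52 170]
 [ 57  18  20  20  23  24  24  23  23  18  59 171]
 [ 50  21  21  28  28  28  29  29  22  16  57 168]
 [ 50  14  18  25  28  27  26  24  14  20 108 165]
 [ 55  54  33  20  24  22  20  44  81 103 154 164]
 [ 58  91  86  20  24  39  23  53 125 153 158 160]
 [ 58 100 100  21  26  32  25  52 134 164 1
[... 328 characters left out ...]
 78  81  81  81 108 111  97 148 255]
 [ 96 104 118 107 107 106 106 114  97  86 104 251]
 [ 98  97  98  97  97  97  96  95  95  92  98 170]
 [ 95  95  95  95  96  95  95  95  95  94  95 128]
 [ 95  94  95  95  95  95  95  95  96  93  96 132]
 [ 95  95  95  95  95  95  95  94  94  93  95 132]
 [ 95  95  95  95  95  93  94  94  94  93  96 133]
 [ 95  95  95  95  96  96  95  95  95  93  95 134]
 [ 97  97  98  97  82  82  84  82  82  94  94 132]
 [ 79  50  54  54  40  40  40  39  41 101 120 106]
 [ 61   4   7  10  11  10   8   7  31 119 126 106]
 [116  49  11   9  10  10  18  60 101 118 118 121]
 [231 107  84  53  56  55  73 118 129 114 128 134]
 [186 122 121 113 113 113 117 128 126 111 128 138]]
```

The scene view shows bare fingertips ending at z≈97, on top of the bar, while the reported TCP z is 72. So the true fingertip end is about 25 mm behind the reported TCP. I'll reopen and go lower in stages, watching the force.

Request:
play_rows(
  deltas=[
    {"fingers": 40,"dx": 0,"dy": 0,"dz": -3,"wx": 0,"wy": 0,"wz": 0},
    {"fingers": 40,"dx": 0,"dy": 0,"dz": -3,"wx": 0,"wy": 0,"wz": 0},
    {"fingers": 40,"dx": 0,"dy": 0,"dz": -3,"wx": 0,"wy": 0,"wz": 0},
    {"fingers": 40,"dx": 0,"dy": 0,"dz": -3,"wx": 0,"wy": 0,"wz": 0},
    {"fingers": 40,"dx": 0,"dy": 0,"dz": -3,"wx": 0,"wy": 0,"wz": 0},
    {"fingers": 40,"dx": 0,"dy": 0,"dz": 2,"wx": 0,"wy": 0,"wz": 0},
    {"fingers": 40,"dx": 0,"dy": 0,"dz": 5,"wx": 0,"wy": 0,"wz": 0},
    {"fingers": 40,"dx": 0,"dy": 0,"dz": 7,"wx": 0,"wy": 0,"wz": 0},
    {"fingers": 40,"dx": 0,"dy": 0,"dz": 7,"wx": 0,"wy": 0,"wz": 0},
  ],
)

```text
time: 4.95
ee_pos: [623.1, -1.3, 63.4]
tool_rot: [-1.564, -2.724, 0.001]
wrist_force: [0.1, 0.1, 0.5]
width: 40.3
grasp_force: 0.0
```

Run:
```python
from h import *
s=manip.get_state(); print(s["ee_pos"],s["width"],s["wrist_force"])
f=grab_frame("scene"); w=grab_frame("wrist")
save("g3.png",np.hstack([cv2.resize(w[180:380,240:400],(480,600),interpolation=2),cv2.resize(f[165:225,300:330],(300,600),interpolation=2)]))
```

```text
[623.05   -1.257  63.412] 40.25141548439887 [0.127 0.077 0.453]
```

View pics/g3.png

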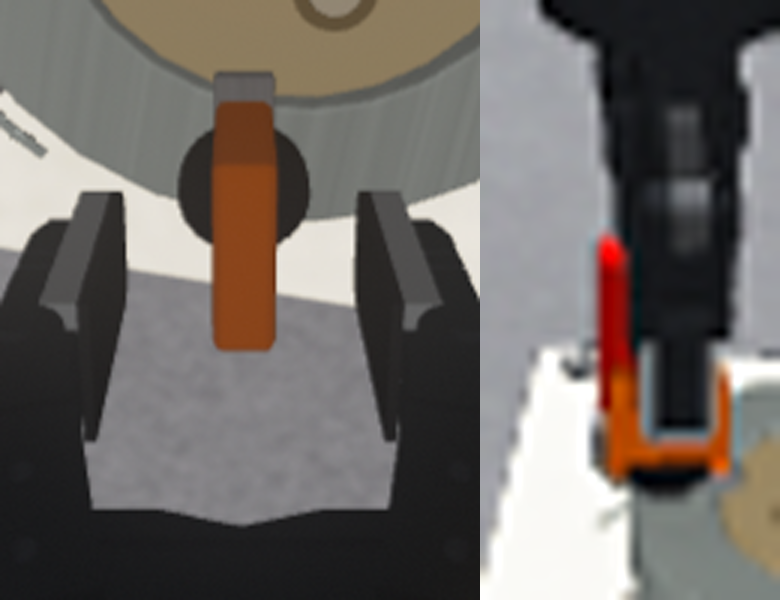

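The front finger now covers the bar, with its tip in the scene picture at about (319,208), z≈78. The tips still stand well above the ring, so I'll go down 4 mm more, close, then turn.

Request:
play_rows(
  deltas=[
    {"fingers": 40,"dx": 0,"dy": 0,"dz": 4,"wx": 0,"wy": 0,"wz": 0},
    {"fingers": 0,"dx": 0,"dy": 0,"dz": 4,"wx": 0,"wy": 0,"wz": 0},
    {"fingers": 0,"dx": 0,"dy": 0,"dz": 4,"wx": 0,"wy": 0,"wz": 0},
    {"fingers": 0,"dx": 0,"dy": 0,"dz": 4,"wx": 0,"wy": 0,"wz": 0},
    {"fingers": 0,"dx": 0,"dy": 0,"dz": 4,"wx": 0,"wy": 0,"wz": 0},
    {"fingers": 0,"dx": 0,"dy": 0,"dz": 4,"wx": 0,"wy": 0,"wz": 0},
    {"fingers": 0,"dx": 0,"dy": 0,"dz": 4,"wx": 0,"wy": 0,"wz": 0},
  ],
)

```text
time: 5.63
ee_pos: [623.7, -1.1, 60.4]
tool_rot: [1.564, 2.724, 0.001]
wrist_force: [1.5, 2.5, 0.5]
width: 9.0
grasp_force: 61.7
```

Gripped (61.7 N). Now I turn it anticlockwise, about 70° plus a small overdrive.

Request:
play_rows(
  deltas=[
    {"fingers": 0,"dx": 0,"dy": 0,"dz": 0,"wx": 0,"wy": 0,"wz": -4},
    {"fingers": 0,"dx": 0,"dy": 0,"dz": 0,"wx": 0,"wy": 0,"wz": -9},
    {"fingers": 0,"dx": 0,"dy": 0,"dz": 0,"wx": 0,"wy": 0,"wz": -14},
    {"fingers": 0,"dx": 0,"dy": 0,"dz": 0,"wx": 0,"wy": 0,"wz": -19},
    {"fingers": 0,"dx": 0,"dy": 0,"dz": 0,"wx": 0,"wy": 0,"wz": -24},
    {"fingers": 0,"dx": 0,"dy": 0,"dz": 0,"wx": 0,"wy": 0,"wz": -29},
    {"fingers": 0,"dx": 0,"dy": 0,"dz": 0,"wx": 0,"wy": 0,"wz": -34},
    {"fingers": 0,"dx": 0,"dy": 0,"dz": 0,"wx": 0,"wy": 0,"wz": -39},
    {"fingers": 0,"dx": 0,"dy": 0,"dz": 0,"wx": 0,"wy": 0,"wz": -44},
    {"fingers": 0,"dx": 0,"dy": 0,"dz": 0,"wx": 0,"wy": 0,"wz": -49},
    {"fingers": 0,"dx": 0,"dy": 0,"dz": 0,"wx": 0,"wy": 0,"wz": -54},
    {"fingers": 0,"dx": 0,"dy": 0,"dz": 0,"wx": 0,"wy": 0,"wz": -59},
    {"fingers": 0,"dx": 0,"dy": 0,"dz": 0,"wx": 0,"wy": 0,"wz": -63},
    {"fingers": 0,"dx": 0,"dy": 0,"dz": 0,"wx": 0,"wy": 0,"wz": -66},
    {"fingers": 0,"dx": 0,"dy": 0,"dz": 0,"wx": 0,"wy": 0,"wz": -68},
    {"fingers": 0,"dx": 0,"dy": 0,"dz": 0,"wx": 0,"wy": 0,"wz": -70},
    {"fingers": 0,"dx": 0,"dy": 0,"dz": 0,"wx": 0,"wy": 0,"wz": -71},
    {"fingers": 0,"dx": 0,"dy": 0,"dz": 0,"wx": 0,"wy": 0,"wz": -71},
  ],
)

```text
time: 7.13
ee_pos: [623.4, -2.0, 60.3]
tool_rot: [0.308, -3.126, 0.002]
wrist_force: [-0.8, -5.2, 2.3]
width: 9.1
grasp_force: 62.1
```

Run:
```python
from h import *
s=manip.get_state(); M=R.from_rotvec(s["tool_rot"]).as_matrix(); print(s["ee_pos"],np.degrees(np.arctan2(M[1,1],M[0,1])),s["wrist_torque"],s["wrist_force"],s["qpos"])
```

```text
[623.355  -2.026  60.319] 101.25214493091939 [-1.287  0.181 -0.444] [-0.783 -5.195  2.266] [-0.133  0.502 -0.071  0.997 -0.001 -0.33 ]
```

Run:
```python
from h import *
print(go(578.9,123.5,60.0,28.3))
```

```text
(array([ 19.107, 131.788,   0.154]), array([-0.079,  0.029, 72.952]))
```

Request:
play_rows(
  deltas=[
    {"fingers": 22,"dx": 0,"dy": 0,"dz": 0,"wx": 0,"wy": 0,"wz": 0},
    {"fingers": 22,"dx": 0,"dy": 0,"dz": 0,"wx": 0,"wy": 0,"wz": 0},
    {"fingers": 22,"dx": 0,"dy": 0,"dz": -15,"wx": 0,"wy": 0,"wz": 0},
    {"fingers": 22,"dx": 0,"dy": 0,"dz": -45,"wx": 0,"wy": 0,"wz": 0},
    {"fingers": 22,"dx": 0,"dy": 0,"dz": -80,"wx": 0,"wy": 0,"wz": 0},
    {"fingers": 40,"dx": 5,"dy": 30,"dz": -80,"wx": 0,"wy": 0,"wz": 7},
    {"fingers": 40,"dx": 10,"dy": 65,"dz": -80,"wx": 0,"wy": 0,"wz": 14},
    {"fingers": 40,"dx": 15,"dy": 100,"dz": -80,"wx": 0,"wy": 0,"wz": 21},
    {"fingers": 40,"dx": 19,"dy": 132,"dz": -80,"wx": 0,"wy": 0,"wz": 28},
    {"fingers": 40,"dx": 19,"dy": 132,"dz": -80,"wx": 0,"wy": 0,"wz": 35},
    {"fingers": 40,"dx": 19,"dy": 132,"dz": -80,"wx": 0,"wy": 0,"wz": 42},
    {"fingers": 40,"dx": 19,"dy": 132,"dz": -80,"wx": 0,"wy": 0,"wz": 49},
    {"fingers": 40,"dx": 19,"dy": 132,"dz": -80,"wx": 0,"wy": 0,"wz": 56},
    {"fingers": 40,"dx": 19,"dy": 132,"dz": -80,"wx": 0,"wy": 0,"wz": 63},
    {"fingers": 40,"dx": 19,"dy": 132,"dz": -80,"wx": 0,"wy": 0,"wz": 70},
    {"fingers": 40,"dx": 19,"dy": 132,"dz": -80,"wx": 0,"wy": 0,"wz": 73},
    {"fingers": 40,"dx": 19,"dy": 132,"dz": -80,"wx": 0,"wy": 0,"wz": 73},
    {"fingers": 40,"dx": 19,"dy": 132,"dz": -60,"wx": 0,"wy": 0,"wz": 73},
  ],
)

```text
time: 8.63
ee_pos: [580.6, 124.8, 122.7]
tool_rot: [1.607, 2.695, 0.005]
wrist_force: [0.2, 0.3, -0.3]
width: 40.2
grasp_force: 0.0
```

Run:
```python
from h import *
for k in range(1):
    ci=camera_info("wrist"); f=grab_frame("wrist"); s=manip.get_state(); print(s["ee_pos"],s["wrist_force"])
    m,_=blobs(f,(4,180,50),(16,255,255),20)
    for q in cv2.findContours(m,0,2)[0]:
        if cv2.contourArea(q)>40:
            r=cv2.minAreaRect(q); b=cv2.boxPoints(r); W=[plane(ci,p,98.5)[:2] for p in b]; e=max((W[1]-W[0],W[2]-W[1]),key=np.linalg.norm)
            print(r,plane(ci,r[0],98.5),np.linalg.norm(e),np.degrees(np.arctan2(e[1],e[0]))%180)
print(go(578.9,123.5,60,28.3))
```

```text
[578.43  124.613 117.416] [-0.68   0.191 -5.484]
((295.60919189453125, 343.6695861816406), (38.6626091003418, 14.363643646240234), 6.519802093505859) [612.941  24.756  98.5  ] 30.417654264749466 20.09562241347621
((317.4999694824219, 220.0), (43.99999237060547, 12.999998092651367), 90.0) [578.361 125.876  98.5  ] 32.49830455940107 118.61189431976625
(array([-1.253, -0.046, 57.415]), array([-0.07 , -0.051,  0.104]))
```

Request:
play_rows(
  deltas=[
    {"fingers": 40,"dx": -1,"dy": 0,"dz": 20,"wx": 0,"wy": 0,"wz": 0},
    {"fingers": 40,"dx": -1,"dy": 0,"dz": 38,"wx": 0,"wy": 0,"wz": 0},
    {"fingers": 40,"dx": -1,"dy": 0,"dz": 50,"wx": 0,"wy": 0,"wz": 0},
    {"fingers": 40,"dx": -1,"dy": 0,"dz": 57,"wx": 0,"wy": 0,"wz": 0},
    {"fingers": 40,"dx": -1,"dy": 0,"dz": 57,"wx": 0,"wy": 0,"wz": 0},
    {"fingers": 0,"dx": -1,"dy": 0,"dz": 57,"wx": 0,"wy": 0,"wz": 0},
    {"fingers": 0,"dx": -1,"dy": 0,"dz": 57,"wx": 0,"wy": 0,"wz": 0},
    {"fingers": 0,"dx": -1,"dy": 0,"dz": 57,"wx": 0,"wy": 0,"wz": 0},
    {"fingers": 0,"dx": -1,"dy": 0,"dz": 57,"wx": 0,"wy": 0,"wz": 0},
    {"fingers": 0,"dx": -1,"dy": 0,"dz": 57,"wx": 0,"wy": 0,"wz": 0},
    {"fingers": 0,"dx": -1,"dy": 0,"dz": 57,"wx": 0,"wy": 0,"wz": 0},
  ],
)

```text
time: 9.6
ee_pos: [579.9, 123.5, 64.3]
tool_rot: [1.611, 2.696, 0.001]
wrist_force: [-1.6, -1.3, 5.8]
width: 8.6
grasp_force: 59.4
```

Request:
play_rows(
  deltas=[
    {"fingers": 0,"dx": 0,"dy": 0,"dz": 0,"wx": 0,"wy": 0,"wz": -4},
    {"fingers": 0,"dx": 0,"dy": 0,"dz": 0,"wx": 0,"wy": 0,"wz": -9},
    {"fingers": 0,"dx": 0,"dy": 0,"dz": 0,"wx": 0,"wy": 0,"wz": -14},
    {"fingers": 0,"dx": 0,"dy": 0,"dz": 0,"wx": 0,"wy": 0,"wz": -19},
    {"fingers": 0,"dx": 0,"dy": 0,"dz": 0,"wx": 0,"wy": 0,"wz": -24},
    {"fingers": 0,"dx": 0,"dy": 0,"dz": 0,"wx": 0,"wy": 0,"wz": -29},
    {"fingers": 0,"dx": 0,"dy": 0,"dz": 0,"wx": 0,"wy": 0,"wz": -34},
    {"fingers": 0,"dx": 0,"dy": 0,"dz": 0,"wx": 0,"wy": 0,"wz": -39},
    {"fingers": 0,"dx": 0,"dy": 0,"dz": 0,"wx": 0,"wy": 0,"wz": -44},
    {"fingers": 0,"dx": 0,"dy": 0,"dz": 0,"wx": 0,"wy": 0,"wz": -49},
    {"fingers": 0,"dx": 0,"dy": 0,"dz": 0,"wx": 0,"wy": 0,"wz": -54},
    {"fingers": 0,"dx": 0,"dy": 0,"dz": 0,"wx": 0,"wy": 0,"wz": -59},
    {"fingers": 0,"dx": 0,"dy": 0,"dz": 0,"wx": 0,"wy": 0,"wz": -63},
    {"fingers": 0,"dx": 0,"dy": 0,"dz": 0,"wx": 0,"wy": 0,"wz": -67},
    {"fingers": 0,"dx": 0,"dy": 0,"dz": 0,"wx": 0,"wy": 0,"wz": -70},
    {"fingers": 0,"dx": 0,"dy": 0,"dz": 0,"wx": 0,"wy": 0,"wz": -72},
    {"fingers": 0,"dx": 0,"dy": 0,"dz": 0,"wx": 0,"wy": 0,"wz": -73},
    {"fingers": 0,"dx": 0,"dy": 0,"dz": 0,"wx": 0,"wy": 0,"wz": -73},
  ],
)

```text
time: 11.1
ee_pos: [579.3, 122.5, 64.3]
tool_rot: [-0.309, 3.126, -0.003]
wrist_force: [-5.7, -7.0, 7.7]
width: 8.9
grasp_force: 59.9
```

Run:
```python
from h import *
s=manip.get_state(); M=R.from_rotvec(s["tool_rot"]).as_matrix(); print(s["ee_pos"],np.degrees(np.arctan2(M[1,1],M[0,1])),s["wrist_torque"],s["wrist_force"],s["qpos"])
print(go(550,75,145,100))
```

```text
[579.273 122.533  64.287] 101.30265698523483 [-1.547  1.187 -0.342] [-5.651 -7.001  7.729] [ 0.072  0.451 -0.152  0.968 -0.002 -0.125]
(array([ 38.028, -41.039, -80.627]), array([-0.117, -0.003,  1.303]))
```

Run:
```python
from h import *
print(go(552.5,-48.5,145,156))
```

```text
(array([  59.781, -162.634,  -80.376]), array([ -0.106,  -0.06 , -54.697]))
```

Request:
play_rows(
  deltas=[
    {"fingers": 22,"dx": 0,"dy": 0,"dz": 0,"wx": 0,"wy": 0,"wz": 0},
    {"fingers": 22,"dx": 0,"dy": 0,"dz": 0,"wx": 0,"wy": 0,"wz": 0},
    {"fingers": 22,"dx": 0,"dy": 0,"dz": -15,"wx": 0,"wy": 0,"wz": 0},
    {"fingers": 22,"dx": 0,"dy": 0,"dz": -45,"wx": 0,"wy": 0,"wz": 0},
    {"fingers": 22,"dx": 0,"dy": 0,"dz": -80,"wx": 0,"wy": 0,"wz": 0},
    {"fingers": 22,"dx": 0,"dy": 0,"dz": -80,"wx": 0,"wy": 0,"wz": 0},
  ],
)

```text
time: 11.6
ee_pos: [582.1, 124.0, 149.4]
tool_rot: [-0.308, 3.118, 0.0]
wrist_force: [0.8, 1.0, 1.2]
width: 21.8
grasp_force: 0.0
```

Request:
play_rows(
  deltas=[
    {"fingers": 55,"dx": 13,"dy": -35,"dz": 0,"wx": 0,"wy": 0,"wz": -7},
    {"fingers": 55,"dx": 26,"dy": -70,"dz": 0,"wx": 0,"wy": 0,"wz": -14},
    {"fingers": 55,"dx": 39,"dy": -105,"dz": 0,"wx": 0,"wy": 0,"wz": -21},
    {"fingers": 55,"dx": 50,"dy": -140,"dz": 0,"wx": 0,"wy": 0,"wz": -28},
    {"fingers": 55,"dx": 60,"dy": -163,"dz": 0,"wx": 0,"wy": 0,"wz": -35},
    {"fingers": 55,"dx": 60,"dy": -163,"dz": 0,"wx": 0,"wy": 0,"wz": -42},
    {"fingers": 55,"dx": 60,"dy": -163,"dz": 0,"wx": 0,"wy": 0,"wz": -49},
    {"fingers": 55,"dx": 60,"dy": -163,"dz": 0,"wx": 0,"wy": 0,"wz": -54.7},
    {"fingers": 55,"dx": 60,"dy": -163,"dz": 0,"wx": 0,"wy": 0,"wz": -54.7},
    {"fingers": 55,"dx": 60,"dy": -163,"dz": 0,"wx": 0,"wy": 0,"wz": -54.7},
    {"fingers": 55,"dx": 60,"dy": -163,"dz": 0,"wx": 0,"wy": 0,"wz": -54.7},
  ],
)

```text
time: 12.52
ee_pos: [552.7, -47.9, 143.3]
tool_rot: [-1.706, 2.638, -0.0]
wrist_force: [-0.4, 0.6, -0.0]
width: 55.0
grasp_force: 0.0
```

Run:
```python
from h import *
ci=camera_info("wrist"); f=grab_frame("wrist"); s=manip.get_state(); t=grab_frame("top"); sc=grab_frame("scene")
print(s["ee_pos"],s["wrist_force"])
for c,b in blobs(f,(0,190,50),(3,255,255),40)[1]: print("red",c,b,plane(ci,c,92))
print(go(552.5,-48.5,42,156))
save("k.png",np.hstack([f[:,160:480],cv2.resize(sc[160:260,290:390],(400,400),interpolation=2)]))
```

```text
[552.648 -47.857 143.263] [ 0.228  0.416 -0.106]
(array([  0.605,  -0.154, 101.207]), array([-0.007,  0.002, -0.111]))
```

View pics/k.png

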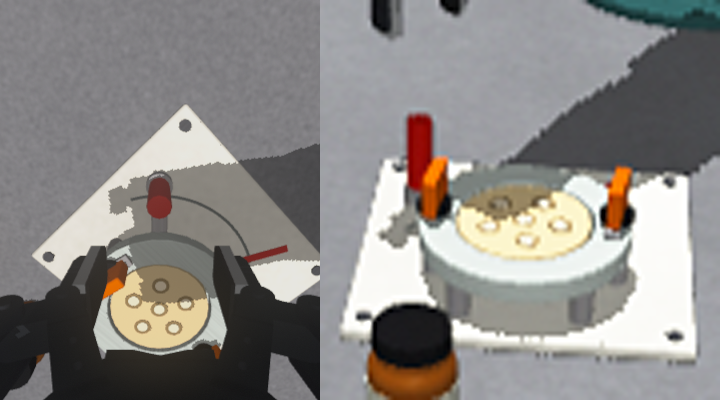

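Both knobs stand open, with their bars roughly across the radius in both views. The handle is centred between the fingers at (159,200) in the left half. I descend onto the handle and close.

Request:
play_rows(
  deltas=[
    {"fingers": 55,"dx": 0.5,"dy": 0,"dz": 25,"wx": 0,"wy": 0,"wz": 0},
    {"fingers": 55,"dx": 0.5,"dy": 0,"dz": 50,"wx": 0,"wy": 0,"wz": 0},
    {"fingers": 55,"dx": 0.5,"dy": 0,"dz": 70,"wx": 0,"wy": 0,"wz": 0},
    {"fingers": 55,"dx": 0.5,"dy": 0,"dz": 85,"wx": 0,"wy": 0,"wz": 0},
    {"fingers": 55,"dx": 0.5,"dy": 0,"dz": 96,"wx": 0,"wy": 0,"wz": 0},
    {"fingers": 55,"dx": 0.5,"dy": 0,"dz": 101,"wx": 0,"wy": 0,"wz": 0},
    {"fingers": 55,"dx": 0.5,"dy": 0,"dz": 101,"wx": 0,"wy": 0,"wz": 0},
    {"fingers": 0,"dx": 0.5,"dy": 0,"dz": 101,"wx": 0,"wy": 0,"wz": 0},
    {"fingers": 0,"dx": 0.5,"dy": 0,"dz": 101,"wx": 0,"wy": 0,"wz": 0},
    {"fingers": 0,"dx": 0.5,"dy": 0,"dz": 101,"wx": 0,"wy": 0,"wz": 0},
    {"fingers": 0,"dx": 0.5,"dy": 0,"dz": 101,"wx": 0,"wy": 0,"wz": 0},
    {"fingers": 0,"dx": 0.5,"dy": 0,"dz": 101,"wx": 0,"wy": 0,"wz": 0},
    {"fingers": 0,"dx": 0.5,"dy": 0,"dz": 101,"wx": 0,"wy": 0,"wz": 0},
  ],
)

```text
time: 13.75
ee_pos: [553.0, -48.7, 43.2]
tool_rot: [-1.71, 2.634, -0.002]
wrist_force: [1.0, 0.1, 5.6]
width: 18.1
grasp_force: 58.4
```

Run:
```python
from h import *
s=manip.get_state(); p=s["ee_pos"]; c=np.array([600.9,61.3]); v=p[:2]-c; print(p,s["width"],s["grasp_force"],s["wrist_force"],np.linalg.norm(v),np.degrees(np.arctan2(v[1],v[0]))%360)
for a in np.r_[np.arange(240,173,-6),173.5,172.5]:
    d,w=go(c[0]+120*np.cos(np.radians(a)),c[1]+120*np.sin(np.radians(a)),p[2],a-90,s); print(a,d.round(1),w[2].round(1))
```

```text
[553.049 -48.677  43.152] 18.12299874701027 58.414583802223206 [1.029 0.106 5.569] 119.93617535474363 246.4860512401399
240.0 [-0.6 13.6 -0. ] 6.0
234.0 [-2.5 26.  -0. ] 12.0
228.0 [-5.8 38.1 -0.1] 18.0
222.0 [-10.3  49.8  -0.1] 24.0
216.0 [-16.   61.   -0.1] 30.0
210.0 [-22.8  71.6  -0.1] 36.0
204.0 [-30.7  81.3  -0.1] 42.0
198.0 [-39.6  90.2  -0.2] 48.0
192.0 [-49.3  98.1  -0.2] 54.0
186.0 [-59.9 105.   -0.2] 60.0
180.0 [-71.1 110.7  -0.2] 66.0
174.0 [-82.8 115.2  -0.2] 72.0
173.5 [-83.8 115.5  -0.2] 72.5
172.5 [-85.8 116.1  -0.2] 73.5
```

Request:
play_rows(
  deltas=[
    {"fingers": 0,"dx": 0,"dy": 6,"dz": 0,"wx": 0,"wy": 0,"wz": 3},
    {"fingers": 0,"dx": -0.6,"dy": 13.6,"dz": 0,"wx": 0,"wy": 0,"wz": 6},
    {"fingers": 0,"dx": -2.5,"dy": 26,"dz": 0,"wx": 0,"wy": 0,"wz": 12},
    {"fingers": 0,"dx": -5.8,"dy": 38.1,"dz": 0,"wx": 0,"wy": 0,"wz": 18},
    {"fingers": 0,"dx": -10.3,"dy": 49.8,"dz": 0,"wx": 0,"wy": 0,"wz": 24},
    {"fingers": 0,"dx": -16,"dy": 61,"dz": 0,"wx": 0,"wy": 0,"wz": 30},
    {"fingers": 0,"dx": -22.8,"dy": 71.6,"dz": 0,"wx": 0,"wy": 0,"wz": 36},
    {"fingers": 0,"dx": -30.7,"dy": 81.3,"dz": 0,"wx": 0,"wy": 0,"wz": 42},
    {"fingers": 0,"dx": -39.6,"dy": 90.2,"dz": 0,"wx": 0,"wy": 0,"wz": 48},
    {"fingers": 0,"dx": -49.3,"dy": 98.1,"dz": 0,"wx": 0,"wy": 0,"wz": 54},
    {"fingers": 0,"dx": -59.9,"dy": 105,"dz": 0,"wx": 0,"wy": 0,"wz": 60},
    {"fingers": 0,"dx": -71.1,"dy": 110.7,"dz": 0,"wx": 0,"wy": 0,"wz": 66},
    {"fingers": 0,"dx": -77,"dy": 113,"dz": 0,"wx": 0,"wy": 0,"wz": 69},
    {"fingers": 0,"dx": -82.8,"dy": 115.2,"dz": 0,"wx": 0,"wy": 0,"wz": 72},
    {"fingers": 0,"dx": -85.8,"dy": 116.1,"dz": 0,"wx": 0,"wy": 0,"wz": 73.5},
    {"fingers": 0,"dx": -85.8,"dy": 116.1,"dz": 0,"wx": 0,"wy": 0,"wz": 73.5},
    {"fingers": 0,"dx": -85.8,"dy": 116.1,"dz": 0,"wx": 0,"wy": 0,"wz": 73.5},
    {"fingers": 0,"dx": -85.8,"dy": 116.1,"dz": 0,"wx": 0,"wy": 0,"wz": 73.5},
  ],
)

```text
time: 15.25
ee_pos: [483.3, 74.5, 43.2]
tool_rot: [0.208, 3.13, -0.009]
wrist_force: [5.5, -21.2, 1.0]
width: 18.0
grasp_force: 59.8
```

Run:
```python
from h import *
s=manip.get_state(); p=s["ee_pos"]; c=np.array([600.9,61.3]); v=p[:2]-c; print(p,s["width"],s["grasp_force"],s["wrist_force"],np.linalg.norm(v),np.degrees(np.arctan2(v[1],v[0]))%360,s["qd"])
f=grab_frame("wrist"); sc=grab_frame("scene")
save("end.png",np.hstack([f[:,160:480],cv2.resize(sc[160:260,290:390],(400,400),interpolation=2)]))
```

```text
[483.293  74.454  43.218] 17.958717133768214 59.792643785476685 [  5.55  -21.218   0.98 ] 118.34055097531979 173.61808708150784 [-0.002  0.    -0.     0.001  0.002 -0.001]
```

View pics/end.png

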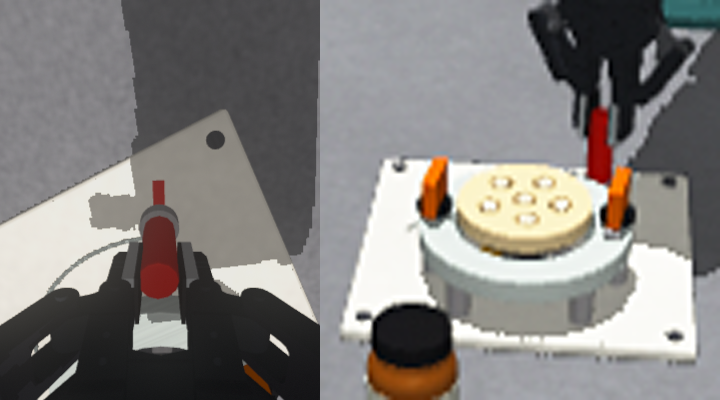

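The disc stands clear above the ring, both knobs are open, and the lever is over the red mark and held against its stop. I'll hold a moment longer, then hand in.

Request:
play_rows(
  deltas=[
    {"fingers": 0,"dx": 0,"dy": 0,"dz": 0,"wx": 0,"wy": 0,"wz": 0},
    {"fingers": 0,"dx": 0,"dy": 0,"dz": 0,"wx": 0,"wy": 0,"wz": 0},
    {"fingers": 0,"dx": 0,"dy": 0,"dz": 0,"wx": 0,"wy": 0,"wz": 0},
    {"fingers": 0,"dx": 0,"dy": 0,"dz": 0,"wx": 0,"wy": 0,"wz": 0},
    {"fingers": 0,"dx": 0,"dy": 0,"dz": 0,"wx": 0,"wy": 0,"wz": 0},
    {"fingers": 0,"dx": 0,"dy": 0,"dz": 0,"wx": 0,"wy": 0,"wz": 0},
  ],
)

```text
time: 15.85
ee_pos: [483.3, 74.5, 43.2]
tool_rot: [0.209, 3.13, -0.009]
wrist_force: [5.2, -20.5, -0.2]
width: 17.3
grasp_force: 59.8
```

```bash
python3 -c "
from station import manip
s=manip.get_state(); print(s['ee_pos'],s['grasp_force'],s['wrist_force']); print(manip.close_job())"
```

```text
[483.27907583  74.46755212  43.21339845] 59.79637384414673 [  5.23398354 -20.53948823  -0.21507358]
the job is handed in; nothing more can be done
None
```

I handed the job in at about 16 s, with no verdict returned: both knobs are turned to their open stops, the lever is held at its highest lift over the red mark with a 60 N grip, and the disc stands clear above the ring.

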